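Hang a sample pail to dry on the bench rail

ROBOT

A 7-joint arm with a two-finger parallel gripper is mounted at the origin on the work surface. World frame = base frame: x ahead of the robot, y to its left, z up, the work surface at z = 0. Lengths are in mm, angles in rad, forces in N, time in s.
With the tool pointing down it reaches from about 400 to 850 mm from the base axis. Payload 10.4 kg.
Tool frame: the origin (TCP) lies at the very end of the fingers, on their centre line; the grasp point (between the pads) lies 19 mm behind it (robot.tcp_to_grasp is the distance from the TCP to the grasp point, in mm); z points along the fingers, y is the direction in which the jaws open and shut (so a half turn about z gives the same grasp; the last joint's range is limited). The gripper opens to 87 mm and grips with 3 to 60 N. Pads are 19 mm wide; open, the fingers measure 117 mm over their backs; the gripper's body (75 mm by 190 mm) begins 51 mm behind the grasp point.
Start: joints at [-1.133, 0.332, -0.065, 1.46, 0.022, 1.35, -0.088], TCP at [277.907, 559.839, 222.576] pointing down, gripper open.
Joint ranges: [-2.6, 2.6], [-0.5, 2.12], [-1.47, 1.34], [0.16, 2.42], [-1.27, 4.41], [0.06, 2.06], [-2.6, 2.6]. Speed limits (rad/s): [2.22, 2.22, 2.79, 2.79, 3.14, 3.14, 3.14].

INTERFACE

Orientations are given as a rotation vector (axis times angle).
In Python, from workcell import robot, move_gripper, solver, observe, imaging, workorder, spotter gives the robot as it stands. Calls block until the motion is done:
- robot.move_ptp(position, orientation): joint-space move of the TCP to a pose.
- robot.move_linear(position, max_speed=150, orientation=None, max_force=None): straight line of the TCP; orientation=None keeps the orientation; max_speed is the mean speed in mm/s. With max_force (N) it stops when the force on the tool has changed by that much, and returns True; else False.
- robot.set_joints(angles): joint-space move.
- move_gripper(opening, newtons=None): opening from 0.0 (shut) to 1.0 (fully open); newtons is the grip in N (None keeps the last); returns when the fingers have stopped.
- robot.sleep(seconds).
- solver.inverse_kinematics(position, orientation): joint angles nearest the present ones, or None.
- observe(): the state.
- imaging.snapshot(name): name is "scene" or "top" or "wrist"; returns a dict with "img" (400x640x3 uint8, red, green, blue), "vfov" (degrees; the focal length in pixels is half the picture's height over the tangent of half this angle, whatever the lens; pixels are square), "cx", "cy" (the principal point, pixels), "origin" and "rotation" of the camera in the world; the wrist camera has in their place "hand_eye" (4x4, takes a point from camera to tool coordinates, whose origin is the TCP and whose axes are the flange's). Camera axes: x right, y down, z forward; pixel columns grow to the right and rows downward; lengths in mm; the calibration is good to about 2 mm. A picture is of the moment at which its call begins: read the wrist's pose just before it. There is no depth.
A pose or a line that the arm cannot do raises robot.IKError and nothing moves.
- workorder.close_job(): hands the job in, once; it reports no verdict.
Trained networks look in the newest picture that a camera, given by its name, has taken for a name from the list of things; names that differ only in an ending like _2 or _b are one class to them, and where a whole thing is asked for, a point or a joint stands for the part that bears it (a point fixed in the world has none). Each returns a list of dicts, best first, with "confidence" (0 to 1); they miss things now and then, are a little off and sometimes report something else, mostly with a low value. They report only what shows in the picture. A call takes as long as a camera call. They do not tell look-alikes from the thing itself.
- spotter.look_for(camera, query): "bbox" ([left, top, right, bottom] in pixels, round what is visible of it).
- spotter.place_of(camera, query): "point" ([column, row] in pixels: a listed point, or the origin of a listed thing).
The state is a dict: "clock": time; "q": joint angles; "qd": joint speeds; "effort": joint torques, N m; "eef_pos": TCP position; "orientation": TCP orientation; "contact_force": force on the tool from outside, world axes, zero at the start; "wrist_torque": the same for the moment, N m; "finger_gap": opening from 0.0 (shut) to 1.0 (fully open).
Only numpy, scipy, OpenCV 4.12 (cv2) and the standard library are available. Lean on these libraries where they do the work, as an engineer would, in place of code of your own. Each camera call takes 0.05 s, during which the arm holds its last target. There are 200 camera calls.

TASK

Take the long-reach S-hook from the white stand and hang it on the top bar of the drying rail, near the bar's middle, with its lower curl on the robot's side, and let go of it. Then hang the narrow, deep steel pail by its bail from the hook's lower curl and leave it hanging there to dry.

Things in the scene. Friction and masses are not known exactly. Their poses are not given: they have to be found in the camera images.
- rail_mid (a point): Middle of the axis of the drying rail's top bar: steel, 16 mm diameter, 340 mm long, along this y, 260 mm above the bench, a post at each end; fixed; x points away from the robot. A 10 mm stay bar runs 60 mm below it, 15 mm nearer the robot. Lower the hook with its grip 6 mm (+-5) to -x of the axis, same yaw; let go, it sags 11 degrees till its shank meets the stay bar.
- hook_grip (a point): Centre of the upright grey grip (26 along x, 16 along y, 46 mm high) on the long S-hook, steel strip 16 x 5, 100-190 g; z up, lower curl to -x. Upper curl, below it, opens down: 39 wide inside, inside top 30 below, free end 60 below this point; shank 22 to -x. It straddles the top of an upright 26 mm white board, 135 high; lifts straight off. Not the shorter-reach hook 110 mm beside it.
- hook_seat (a point): Inside bottom of that hook's lower curl, where a wire comes to lie; axes as hook_grip, from which it is 114 mm to -x and 138.5 mm down. The curl opens up, mouth 55 mm wide along x; its free end is 28 mm to -x with its top 28 mm above this point; the hook's underside is 5 mm below. The shank stands 92 mm to +x of this point, and a neck leads from it to the curl.
- pail_grip (a point): Centre of the upright grey grip (24 along x, 16 along y, 46 mm high) over the narrow steel pail's rigid bail; 145 mm above the pail's underside, on its axis, z up. Pail 72 across, 48 deep, 130-250 g. The bail is a 6 mm wire arch in the y-z plane, its level top 34 long, axis 33 below this point; the window under it, open along x, is 59 high. Not the wide shallow pail (104 across, 30 deep).
There are look-alikes about, which are no part of the job. What is shaped like the part that bears pail_grip but orange or red is not meant. What is shaped like the part that bears hook_grip but purple is not meant.

How it is judged:
By the outcome, as a careful person would: the job done as asked, in the order asked, and still so for the second after the job is handed in, with the robot touching nothing.
It also fails if it takes over 64 s, if anything falls off the work surface, if the arm or the gripper's body presses on something with over 40 N, if the wrist force passes 120 N, or if a joint passes its speed limit or range.

## Working session

There is one attempt and no reset: what is moved stays moved. The work goes in short steps, each a Python script; the robot and the scene stay as the last script left them, time stands still between calls to the robot, and variables do not carry over. Pictures are saved under pics/ and viewed, about 8 in all and at most 12, crops included, and the job is handed in when it is done.

```bash
mkdir -p pics; ls; cat > h.py <<'E'
from workcell import robot, move_gripper, solver, observe, imaging, workorder, spotter
import numpy as np, cv2
from scipy.spatial.transform import Rotation as R
def snap(n,save=None):
    o=observe(); s=imaging.snapshot(n)
    if n=="wrist":
        T=np.eye(4);T[:3,:3]=R.from_rotvec(o["orientation"]).as_matrix();T[:3,3]=o["eef_pos"]
        M=T@np.array(s["hand_eye"]); s["origin"]=M[:3,3]; s["rotation"]=M[:3,:3]
    s["rotation"]=np.array(s["rotation"]); s["origin"]=np.array(s["origin"])
    if save: cv2.imwrite("pics/"+save,s["img"][:,:,::-1])
    return s
def ray(s,p):
    f=200/np.tan(np.radians(s["vfov"])/2)
    d=s["rotation"]@np.array([(p[0]-s["cx"])/f,(p[1]-s["cy"])/f,1]); return s["origin"],d/np.linalg.norm(d)
def proj(s,P):
    f=200/np.tan(np.radians(s["vfov"])/2)
    c=s["rotation"].T@(np.array(P)-s["origin"]); return np.array([s["cx"]+f*c[0]/c[2],s["cy"]+f*c[1]/c[2]])
def onz(s,p,z):
    o,d=ray(s,p); return o+d*(z-o[2])/d[2]
def tri(obs):
    A=np.zeros((3,3));b=np.zeros(3)
    for s,p in obs:
        o,d=ray(s,p);Q=np.eye(3)-np.outer(d,d);A+=Q;b+=Q@o
    X=np.linalg.solve(A,b); return X,[np.round(proj(s,X)-p,1) for s,p in obs]
E
python3 - <<'E'
from h import *
o=observe();print(o)
for c in("scene","top"):
    s=snap(c,c+"0.png");print(c,s["vfov"],s["cx"],s["cy"],s["origin"],s["rotation"].round(3).tolist())
    for q in("rail_mid","hook_grip","hook_seat","pail_grip"):
        for r in spotter.place_of(c,q): 
            print(q,np.round(r["point"]),round(r["confidence"],2))
E
```

```text
pics
{'clock': 0.0, 'q': array([-1.13260676,  0.3328744 , -0.06470364,  1.460956  ,  0.02156624,
        1.34987542, -0.08845343]), 'qd': array([-1.03386878e-03, -7.30946379e-05,  2.49295048e-04, -1.32351684e-03,
       -3.14834590e-03,  1.21506017e-03, -1.04234232e-03]), 'effort': array([ 1.06421478e-03, -6.23270202e+01,  2.52293749e-02, -3.89894521e+01,
       -6.12200168e-02,  3.97442188e-02,  1.28635734e-04]), 'eef_pos': array([277.73006405, 559.46978101, 221.7453423 ]), 'orientation': array([-7.17255147e-01, -3.05831662e+00,  2.18126574e-03]), 'contact_force': array([ 0.16315416, -0.28015628, -0.01079192]), 'wrist_torque': array([ 0.05468654, -0.0453234 , -0.02924916]), 'finger_gap': 1.0013323388100206}
scene 49.52900955781584 321.5608671071727 193.34096963154468 [1091.6661707  -863.92310096 1045.97771512] [-2.158, -0.742, 0.349]
rail_mid [396. 192.] 0.66
rail_mid [259. 273.] 0.16
hook_grip [404. 149.] 0.7
hook_seat [375. 171.] 0.8
pail_grip [261. 277.] 0.94
pail_grip [234. 249.] 0.82
pail_grip [261. 320.] 0.6
top 52.42881468547684 321.300517628332 198.92040406200275 [ 265.8725013   -28.5706418  1398.17457708] [-2.182, 2.124, -0.194]
rail_mid [295. 122.] 0.58
hook_grip [178. 174.] 0.74
hook_grip [236. 292.] 0.57
hook_seat [230. 236.] 0.65
hook_seat [193. 219.] 0.63
pail_grip [418. 193.] 0.74
pail_grip [410. 226.] 0.7
pail_grip [449. 159.] 0.65
```

```bash
sed -i 's|    s\["rotation"\]=np.array(s\["rotation"\]);|    s["rotation"]=np.array(s["rotation"])\n    if s["rotation"].shape==(3,): s["rotation"]=R.from_rotvec(s["rotation"]).as_matrix()\n   |' h.py; sed -n 4,15p h.py
```

```text
def snap(n,save=None):
    o=observe(); s=imaging.snapshot(n)
    if n=="wrist":
        T=np.eye(4);T[:3,:3]=R.from_rotvec(o["orientation"]).as_matrix();T[:3,3]=o["eef_pos"]
        M=T@np.array(s["hand_eye"]); s["origin"]=M[:3,3]; s["rotation"]=M[:3,:3]
    s["rotation"]=np.array(s["rotation"])
    if s["rotation"].shape==(3,): s["rotation"]=R.from_rotvec(s["rotation"]).as_matrix()
    s["origin"]=np.array(s["origin"])
    if save: cv2.imwrite("pics/"+save,s["img"][:,:,::-1])
    return s
def ray(s,p):
    f=200/np.tan(np.radians(s["vfov"])/2)
```

View pics/scene0.png

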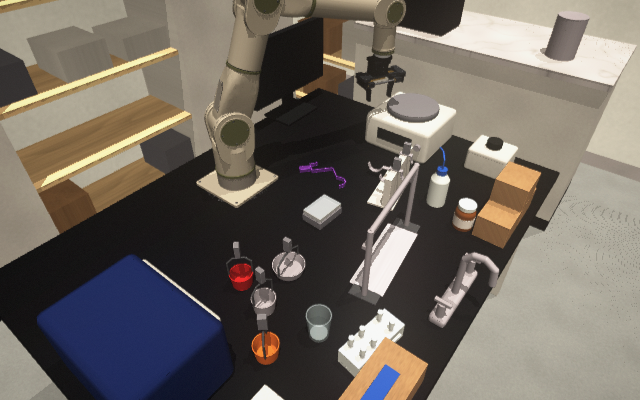

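View pics/top0.png

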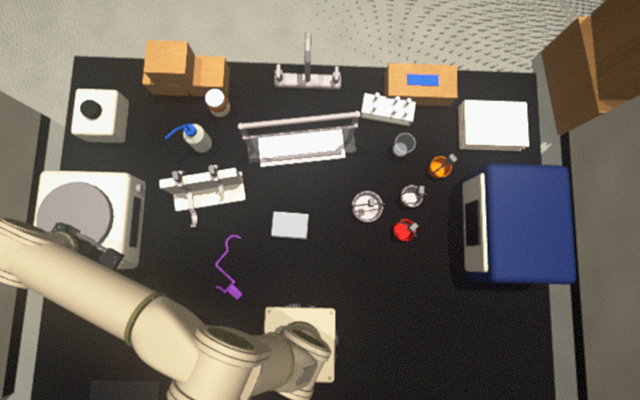

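```bash
python3 - <<'E'
from h import *
s=snap("scene");t=snap("top");w=snap("wrist")
print(np.round(imaging.snapshot("wrist")["hand_eye"],2),w["vfov"])
print("rail",tri([(s,(396,192)),(t,(295,122))]))
print("hook",tri([(s,(404,149)),(t,(178,174))]), tri([(s,(404,149)),(t,(212,172))]))
print("pail",tri([(s,(261,277)),(t,(420,190))]))
print("hook tops z~177:",onz(t,(178,174),177),onz(t,(212,172),177),"seats",onz(t,(193,221),40))
print("rail ends",onz(t,(240,127),260),onz(t,(358,115),260))
a=s["img"][125:225,350:450];b=t["img"][150:250,150:250];c=s["img"][225:325,220:320];d=t["img"][150:250,360:460]
im=np.vstack([np.hstack([a,b,]),np.hstack([c,d])])
cv2.imwrite("pics/c1.png",cv2.resize(im,(600,600),interpolation=cv2.INTER_CUBIC)[:,:,::-1])
E
```

```text
[[  -0.     -0.97   -0.26   70.26]
 [   1.      0.     -0.     -1.81]
 [   0.     -0.26    0.97 -162.08]
 [   0.      0.      0.      1.  ]] 69.46243273860087
rail (array([668.33771708,  26.57667227, 261.08137595]), [array([-0.6,  0.1]), array([-0.3, -0.5])])
hook (array([516.98629529, 378.46771117, 165.43004152]), [array([ 1.6, -0.5]), array([1.3, 1.6])]) (array([536.6509068 , 279.65420352, 216.94502981]), [array([-5.7,  1.4]), array([-4. , -5.6])])
pail (array([ 500.90996679, -369.94888952,  139.21928938]), [array([-1. ,  0.1]), array([-0.6, -0.6])])
hook tops z~177: [519.46557443 378.90061854 177.        ] [528.85672159 276.72052237 177.        ] seats [390.04044674 362.77520101  40.        ]
rail ends [646.64170122 184.16018193 260.        ] [ 695.12015607 -158.40037967  260.        ]
```

View pics/c1.png

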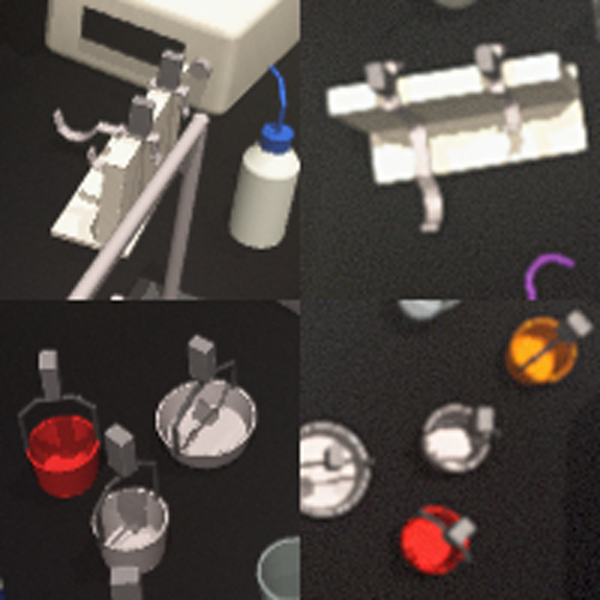

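```bash
cat >> h.py <<'E'
def ori(yaw): # tool x = -x of object, y = -... tool down
    return (R.from_euler("z",yaw+np.pi)*R.from_rotvec([np.pi,0,0])).as_rotvec()
E
python3 - <<'E'
from h import *
y=np.radians(5.3)
print(solver.inverse_kinematics([517,378,300],ori(y)))
robot.move_ptp([517,378,300],ori(y))
s=snap("wrist","w1.png");print(observe()["eef_pos"],observe()["clock"])
for q in("hook_grip","hook_seat"):
    for r in spotter.place_of("wrist",q):
        p=r["point"];print(q,np.round(p,1),round(r["confidence"],2),onz(s,p,165 if q=="hook_grip" else 26.5))
E
```

```text
[-0.72464162  0.33955808  0.02981017  1.29169993 -0.00994567  1.51047716
  0.96736572]
[515.66675365 379.48712533 299.54473113] 1.9333
hook_grip [333.5 194.1] 0.84 [516.11286386 387.11402558 165.        ]
hook_seat [318.7  93.6] 0.77 [405.06687912 358.96348492  26.5       ]
hook_seat [244.9  33.4] 0.77 [338.06246352 252.87348453  26.5       ]
```

View pics/w1.png

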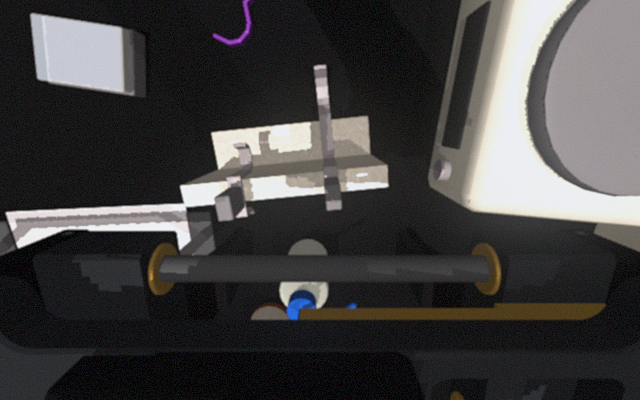

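```bash
python3 - <<'E'
from h import *
s=snap("wrist")
f=lambda P:(P.round(0))
for a,b in [((182,185),(370,165)),((190,207),(388,187))]:
    A=onz(s,a,135);B=onz(s,b,135);d=B-A;print(f(A),f(B),np.degrees(np.arctan2(-d[0],d[1])))
t=snap("top")
for a,b in [((150+330/3,150+110/3),(150+557/3,150+80/3)),((150+328/3,150+90/3),(150+555/3,150+58/3))]:
    A=onz(t,a,135);B=onz(t,b,135);d=A-B;print(f(A),f(B),np.degrees(np.arctan2(-d[0],d[1])))
img=s["img"][30:250,160:420];cv2.imwrite("pics/w1c.png",cv2.resize(img,None,fx=3,fy=2.7,interpolation=cv2.INTER_CUBIC)[:,:,::-1])
E
```

```text
[529. 213. 135.] [486. 426. 135.] 11.51058968001961
[555. 222. 135.] [509. 451. 135.] 11.333796418430525
[495. 134. 135.] [ 535. -104.  135.] 9.415678557748153
[517. 137. 135.] [ 559. -101.  135.] 9.972228401047795
```

View pics/w1c.png

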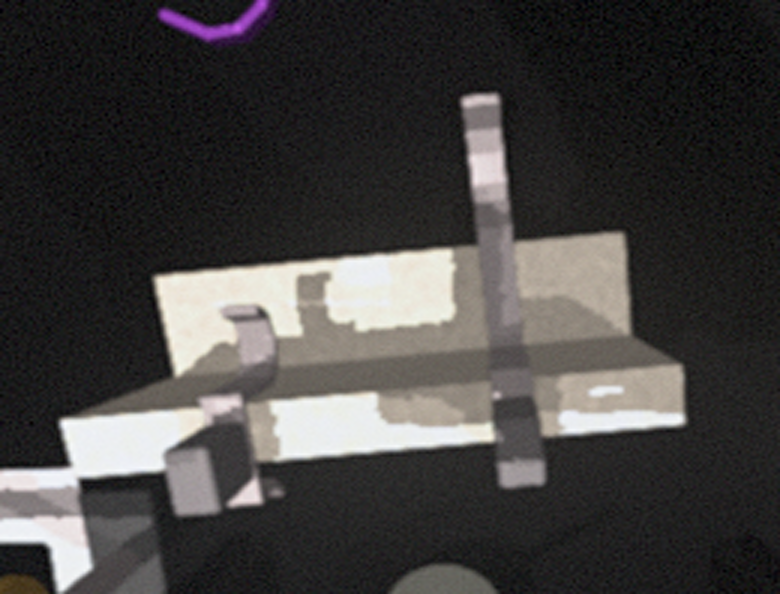

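```bash
python3 - <<'E'
from h import *
s=snap("wrist");t=snap("top");c=snap("scene")
print(onz(s,(334.3,204.8),188),onz(s,(333.5,194.1),165),onz(t,(177.5,176),165),onz(t,(177,172),188))
tt=spotter.place_of("top","hook_grip")[:3];ss=spotter.place_of("scene","hook_grip")[:3]
print(tt,ss)
for a in tt[:1]:
  for b in ss[:1]:
    print(tri([(s,(333.5,194.1)),(t,a["point"]),(c,b["point"])]))
# closer centred view: shift camera over the hook
y=np.radians(11)
robot.move_linear([500,385,290],orientation=ori(y))
s=snap("wrist","w2.png")
for q,z in(("hook_grip",165),("hook_seat",26.5)):
    for r in spotter.place_of("wrist",q):
        p=r["point"];print(q,np.round(p,1),round(r["confidence"],2),onz(s,p,z))
for r in spotter.look_for("wrist","hook_grip"): print(r)
E
```

```text
[521.76228768 387.30605482 188.        ] [516.53712888 386.68493329 165.        ] [515.65344085 383.9344166  165.        ] [523.23873373 378.6956075  188.        ]
[{'point': [178.3, 175.4], 'confidence': 0.76}] [{'point': [407.3, 148.5], 'confidence': 0.77}, {'point': [303.5, 169.9], 'confidence': 0.71}]
(array([518.59040429, 385.67286164, 161.14648395]), [array([-1.2,  0.9]), array([-0.9, -0.1]), array([-0.5,  0.3])])
hook_grip [319.7 210.3] 0.58 [516.29286441 381.63212617 165.        ]
hook_seat [251.9  35.5] 0.86 [337.57801115 254.28350904  26.5       ]
hook_seat [321.8 104.1] 0.78 [404.75208787 361.33129015  26.5       ]
{'bbox': [219.6, 0.0, 266.9, 47.4], 'confidence': 0.93}
{'bbox': [317.3, 76.3, 334.6, 229.8], 'confidence': 0.81}
```

```bash
python3 - <<'E'
from h import *
o=ori(np.radians(11))
move_gripper(0.6)
robot.move_linear([516.5,384,230],orientation=o)
print(robot.move_linear([516.5,384,147],100,max_force=15),observe()["eef_pos"])
move_gripper(0.0,45);st=observe();print(st["finger_gap"]*87,st["contact_force"])
robot.move_linear([516.5,384,335],150)
st=observe();print(st["finger_gap"]*87,st["contact_force"],st["wrist_torque"],st["eef_pos"],st["clock"])
s=snap("wrist","w3.png");t=snap("top");
for q in("hook_grip","hook_seat"): print(q,spotter.place_of("wrist",q)[:2],spotter.place_of("top",q)[:3])
g=st["eef_pos"]+[0,0,19];x=np.array([np.cos(.192),np.sin(.192),0])
P=g-114*x-[0,0,138.5];print("pred seat px",proj(s,P),proj(t,P),"grip",proj(s,g))
# rail
c=snap("scene","s3.png")
rt=spotter.place_of("top","rail_mid");rs=spotter.place_of("scene","rail_mid");print(rt,rs)
if rt and rs: print(tri([(t,rt[0]["point"]),(c,rs[0]["point"])]))
a=np.vstack([s["img"][0:240,160:480],t["img"][90:190,230:370].repeat(2,0).repeat(2,1)[:, :280].copy() if 0 else cv2.resize(t["img"][90:190,230:370],(320,229))])
b=cv2.resize(c["img"][150:330,330:450],(313,469))
cv2.imwrite("pics/m3.png",np.hstack([a,b])[:,:,::-1])
E
```

```text
False [516.84531339 384.3093812  147.83030626]
15.541243882869356 [-0.29865987  0.9147611   0.33354342]
15.692465173298977 [ 0.05669244 -0.8301568  -0.78198989] [ 0.07381585 -0.04971519 -0.01474123] [516.26472966 383.78524581 333.9348736 ] 7.4
hook_grip [{'point': [323.4, 259.1], 'confidence': 0.66}] [{'point': [156.6, 157.7], 'confidence': 0.38}]
hook_seat [{'point': [326.7, 73.0], 'confidence': 0.94}, {'point': [258.7, 32.7], 'confidence': 0.63}] [{'point': [228.3, 239.7], 'confidence': 0.5}]
pred seat px [326.54144852  74.86157327] [176.61097906 210.16393188] grip [327.79992268 259.55121681]
[{'point': [295.9, 121.0], 'confidence': 0.77}] []
```

View pics/m3.png

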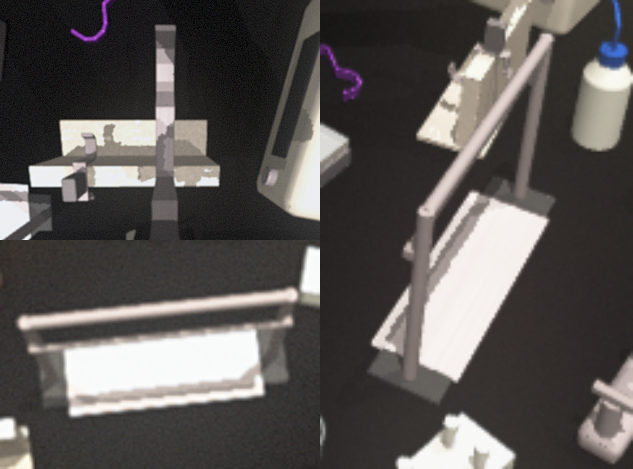

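```bash
python3 - <<'E'
from h import *
t=snap("top");c=snap("scene")
A,r=tri([(t,(239.8,126.3)),(c,(417,165.6))]);B,r2=tri([(t,(358.4,114.2)),(c,(370.6,231.3))])
print(A,r,B,r2,(A+B)/2,np.linalg.norm(A-B));d=A-B;print(np.degrees(np.arctan2(-d[0],d[1])))
print(onz(t,(295.9,121),260))
# wrist look at rail from above/behind with the hook held
yw=np.arctan2(-d[0],d[1]);m=(A+B)/2;x=np.array([np.cos(yw),np.sin(yw),0])
p=m-150*x;p[2]=345
robot.move_ptp(p,ori(yw));s=snap("wrist","w4.png")
st=observe();print(st["eef_pos"],st["clock"],st["finger_gap"]*87)
print(spotter.place_of("wrist","rail_mid"),proj(s,A),proj(s,B),proj(s,m))
g=st["eef_pos"]+[0,0,19];print(spotter.place_of("wrist","hook_seat"),proj(s,g-114*x-[0,0,138.5]))
E
```

```text
[651.1332941  186.39893031 256.05552042] [array([-0.3, -0.4]), array([-0.4,  0.1])] [ 698.82345008 -157.12761174  263.82172627] [array([-0.7, -0.9]), array([-1.2,  0.2])] [674.97837209  14.63565929 259.93862335] 346.9079849473713
7.903585093693516
[670.40467262  23.05054691 260.        ]
[526.63279578  -4.26861127 344.75408193] 9.45 15.792675351235193
[] [491.2232077  343.94891246] [153.02064837 348.83617376] [324.26244778 346.36161112]
[{'point': [499.4, 66.3], 'confidence': 0.97}, {'point': [324.1, 73.4], 'confidence': 0.86}] [326.79563124  74.50979459]
```

View pics/w4.png

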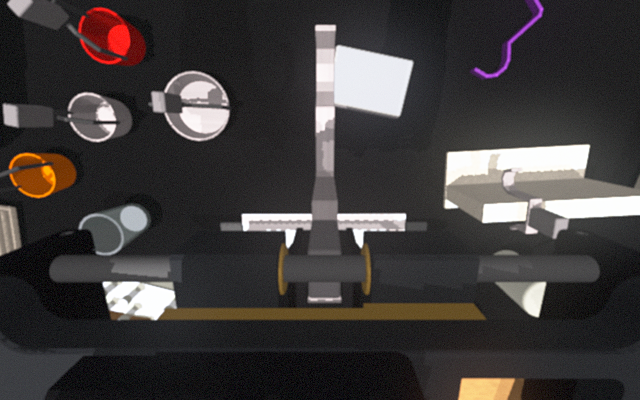

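```bash
python3 - <<'E'
from h import *
yw=np.radians(8);x=np.array([np.cos(yw),np.sin(yw),0]);m=np.array([673,15,0])
p=m-20*x;p[2]=480
robot.move_linear(p-[130*x[0],130*x[1],0],200,orientation=ori(yw));robot.move_linear(p,150)
s=snap("wrist","w5.png");st=observe();print(st["eef_pos"],st["clock"])
print(spotter.place_of("wrist","rail_mid"))
cv2.imwrite("pics/w5c.png",cv2.resize(s["img"][90:290,150:500],(800,457),interpolation=cv2.INTER_CUBIC)[:,:,::-1])
E
```

```text
[652.73645967  12.03633102 480.50208969] 11.4417
[{'point': [324.0, 189.6], 'confidence': 0.75}]
```

View pics/w5c.png

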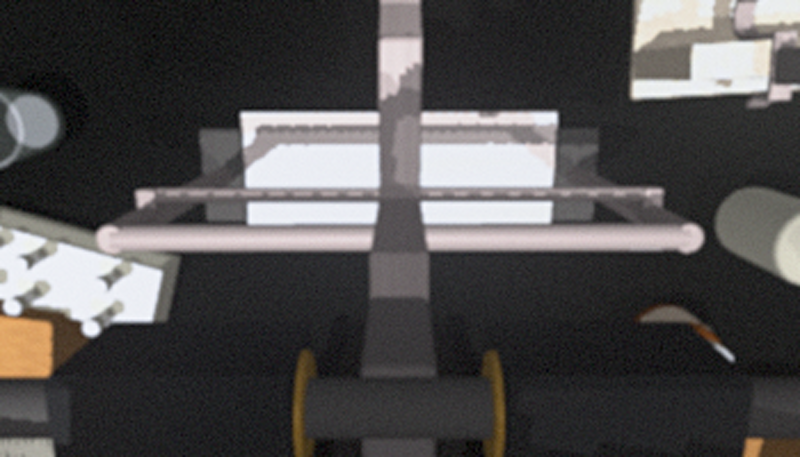

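```bash
python3 - <<'E'
from h import *
s=snap("wrist");m=onz(s,(325,194.1),260);print(m)
yw=np.radians(8);x=np.array([np.cos(yw),np.sin(yw),0])
t=snap("top")
np.save("m.npy",m)
g=m-6*x
o=ori(yw)
off=np.array([.3,.3,0])
robot.move_linear([g[0],g[1],345],150,orientation=o)
e=observe()["eef_pos"];print(e-g)
g=g-(e-g)*[1,1,0]
robot.move_linear([g[0],g[1],285],60,max_force=12)
print(observe()["eef_pos"],observe()["contact_force"])
h=robot.move_linear([g[0],g[1],274],20,max_force=5)
st=observe();print(h,st["eef_pos"],st["contact_force"],st["wrist_torque"],st["clock"])
s=snap("wrist","w6.png");c=snap("scene","s6.png")
cv2.imwrite("pics/c6.png",np.hstack([s["img"][:300,160:480],cv2.resize(c["img"][130:280,310:470],(320,300))])[:,:,::-1])
E
```

```text
[674.74272085  14.08884787 260.        ]
[ 0.26756719 -0.09502599 86.24313448]
[668.73790161  13.3207852  285.52878849] [-0.69790301  0.23546861 -0.4449781 ]
True [668.73825512  13.34203188 279.94555427] [-0.28565498  0.30377368  4.80456758] [0.04691019 0.01586056 0.00175621] 14.175
```

View pics/c6.png

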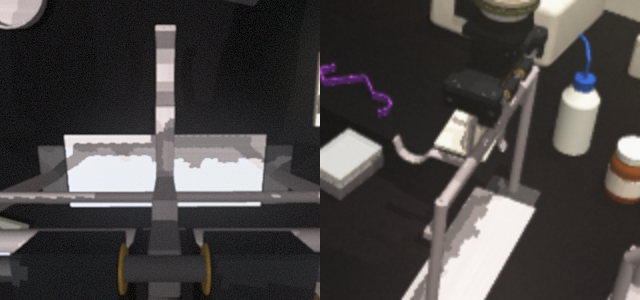

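```bash
python3 - <<'E'
from h import *
m=np.load("m.npy");yw=np.radians(8);x=np.array([np.cos(yw),np.sin(yw),0])
move_gripper(0.3);robot.sleep(0.6);move_gripper(0.6)
e=observe()["eef_pos"];robot.move_linear([e[0],e[1],400],150)
# view the hook from back
p=m-130*x;p[2]=430;robot.move_ptp(p,ori(yw));robot.sleep(.3)
s=snap("wrist","w7.png");t=snap("top");c=snap("scene")
obs={}
for q in("hook_seat","hook_grip"):
  for n in("wrist","top","scene"):
    print(q,n,[(r["point"],r["confidence"]) for r in spotter.place_of(n,q)])
a=np.radians(11)
top=m+[0,0,8]
for a in (0,np.radians(11)):
  # grip frame: curl inside top = grip-(0,30); contact at 6 to +x of grip
  seat=top+ x*((-120)*np.cos(a)+108.5*np.sin(a)) + np.array([0,0,-108.5*np.cos(a)-120*np.sin(a)])
  gr=top+x*(-6*np.cos(a)-30*np.sin(a))+np.array([0,0,30*np.cos(a)-6*np.sin(a)])
  print(np.degrees(a),seat,[proj(k,seat).round(1) for k in(s,t,c)],"grip",gr,[proj(k,gr).round(1) for k in(s,t,c)])
# pail
for n in("wrist","top","scene"): print("pail",n,[(r["point"],r["confidence"]) for r in spotter.place_of(n,"pail_grip")])
st=observe();print(st["eef_pos"],st["clock"])
cv2.imwrite("pics/c7.png",np.hstack([s["img"][:300,160:480],cv2.resize(c["img"][130:280,310:470],(320,300))])[:,:,::-1])
E
```

```text
hook_seat wrist [([322.8, 185.7], 0.72), ([474.5, 64.9], 0.63)]
hook_seat top [([228.4, 237.6], 0.89)]
hook_seat scene [([360.1, 213.1], 0.92), ([347.8, 183.9], 0.6)]
hook_grip wrist [([324.4, 287.1], 0.89)]
hook_grip top [([236.3, 292.2], 0.79)]
hook_grip scene [([386.3, 183.5], 0.93), ([302.5, 166.4], 0.83)]
0.0 [555.9105526   -2.61192425 159.5       ] [array([325.6, 178.8]), array([303.9, 167.5]), array([355.4, 208.1])] grip [668.80111243  13.25380926 298.        ] [array([325.9, 298. ]), array([298.9, 117.1]), array([394.6, 184.3])]
11.0 [5.78595132e+02 5.76185509e-01 1.38596371e+02] [array([325.5, 190.4]), array([303.3, 162. ]), array([361.7, 215.6])] grip [663.24171485  12.47248689 296.30396153] [array([325.9, 292.9]), array([299.1, 119.2]), array([392.6, 184.2])]
pail wrist [([18.9, 162.1], 0.97), ([94.5, 15.4], 0.73), ([82.3, 104.6], 0.59)]
pail top [([452.2, 159.5], 0.83), ([417.1, 192.3], 0.68), ([408.9, 229.5], 0.65)]
pail scene [([260.8, 276.3], 0.98), ([262.7, 318.1], 0.71), ([232.7, 250.2], 0.58)]
[545.98763833  -4.02505044 430.03815427] 18.6
```

View pics/c7.png

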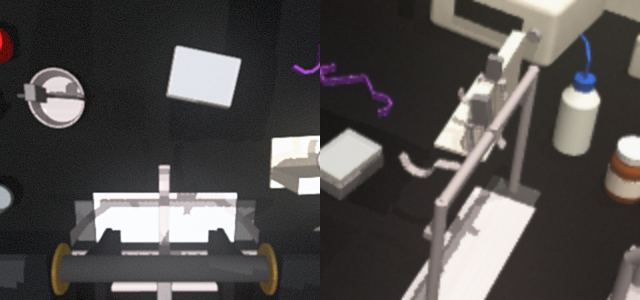

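```bash
python3 - <<'E'
from h import *
s=snap("wrist");t=snap("top");c=snap("scene")
S,r=tri([(s,(322.8,185.7)),(c,(360.1,213.1))]);print("seat",S,r)
P,r=tri([(t,(417.1,192.3)),(c,(260.8,276.3))]);print("pail",P,r)
yw=np.radians(8)
robot.move_ptp([P[0],P[1],300],ori(yw))
s=snap("wrist","w8.png");st=observe();print(st["eef_pos"],st["clock"],st["q"])
for r in spotter.place_of("wrist","pail_grip"): print(r,onz(s,r["point"],145))
cv2.imwrite("pics/w8c.png",cv2.resize(s["img"][30:290,140:500],(800,578),interpolation=cv2.INTER_CUBIC)[:,:,::-1])
E
```

```text
seat [571.78798549  -3.45316521 147.62754082] [array([0.8, 1.4]), array([-0.8,  0.1])]
pail [ 494.10270879 -363.43638833  130.97475512] [array([-0.4, -0.4]), array([-0.7,  0. ])]
[ 495.34184865 -361.99386241  300.35336779] 20.2333 [ 0.09703379  0.30345553  0.59609997  1.39602082 -0.16987793  1.49271938
  2.39787655]
{'point': [222.2, 261.9], 'confidence': 0.78} [ 602.57438493 -473.36346121  145.        ]
{'point': [314.8, 190.8], 'confidence': 0.72} [ 499.35147795 -374.27434508  145.        ]
{'point': [356.2, 83.2], 'confidence': 0.61} [ 381.04314607 -347.2700464   145.        ]
```

View pics/w8c.png

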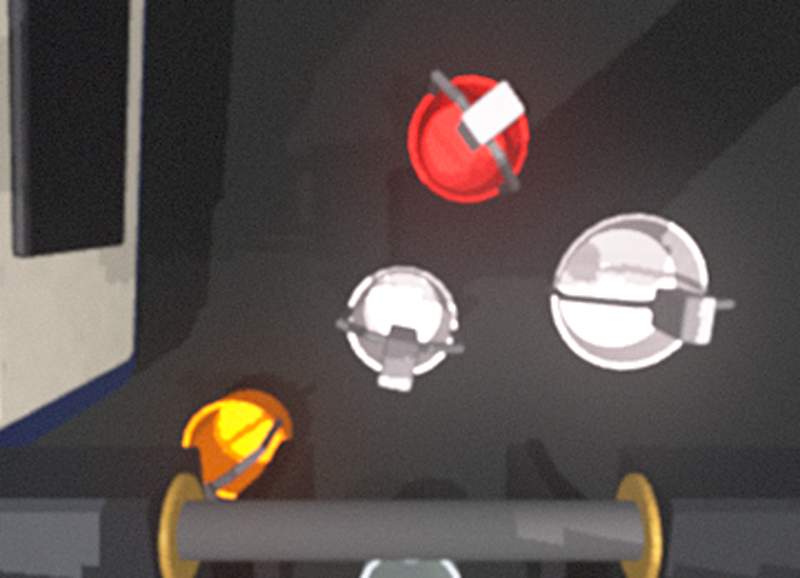

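```bash
python3 - <<'E'
from h import *
s=snap("wrist");t=snap("top");c=snap("scene")
cr=lambda a,b:(140+a/2.2222,30+b/2.2222)
print("griptop",onz(s,cr(396,382),168),"grip",onz(s,cr(399,362),145),"rim",onz(s,cr(402,320),50))
for z in(50,80,100):
    A=onz(s,cr(340,323),z);B=onz(s,cr(463,350),z);d=B-A;print(z,A,B,(A+B)/2,np.degrees(np.arctan2(-d[0],d[1])),np.linalg.norm(d))
print(tri([(s,(314.8,190.8)),(t,(417.1,192.3)),(c,(260.8,276.3))]))
print("top at145",onz(t,(417.1,192.3),145),onz(t,(420,190),145))
yg=np.radians(-5)
for p,y in[([500,-371,200],yg),([500,-371,126],yg),([500,-371,260],yg),([572,-2,220],np.radians(8)),([572,-2,150],np.radians(8)),([500,-12,190],np.radians(8))]:
    for k in(0,np.pi):
        q=solver.inverse_kinematics(p,ori(y+k));print(p,k>0,None if q is None else np.round(q,2))
E
```

```text
griptop [ 505.32859269 -369.16160819  168.        ] grip [ 500.95886225 -368.69473853  145.        ] rim [ 495.71926757 -368.9778953    50.        ]
50 [ 503.37925007 -408.64331688   50.        ] [ 509.79184364 -326.48682575   50.        ] [ 506.58554686 -367.56507131   50.        ] -4.463081620563853 82.4063734775259
80 [ 497.65434578 -406.13527361   80.        ] [ 503.60040867 -329.95585289   80.        ] [ 500.62737722 -368.04556325   80.        ] -4.463081620563848 76.41112356550946
100 [ 493.83774291 -404.46324476  100.        ] [ 499.47278535 -332.26853765  100.        ] [ 496.65526413 -368.3658912   100.        ] -4.46308162056391 72.41429029083176
(array([ 497.51313778, -367.80377909,  134.87713868]), [array([ 6.1, -2.7]), array([ 1.2, -1.6]), array([-1. ,  0.7])])
top at145 [ 490.32827374 -361.05687749  145.        ] [ 497.96948931 -370.3574215   145.        ]
[500, -371, 200] False [ 0.09  0.38  0.61  1.53 -0.22  1.31  2.21]
[500, -371, 200] True [-0.24  0.57  1.16  1.54 -0.53  1.38 -0.69]
[500, -371, 126] False [ 0.11  0.44  0.59  1.61 -0.26  1.17  2.24]
[500, -371, 126] True [-0.24  0.67  1.16  1.63 -0.64  1.27 -0.62]
[500, -371, 260] False [ 0.09  0.34  0.62  1.44 -0.2   1.42  2.2 ]
[500, -371, 260] True [-0.24  0.52  1.16  1.46 -0.47  1.48 -0.74]
[572, -2, 220] False [-0.52  0.23  0.52  1.64 -0.12  1.31  1.73]
[572, -2, 220] True [-0.99  0.39  1.17  1.65 -0.36  1.34 -1.2 ]
[572, -2, 150] False [-0.51  0.29  0.52  1.72 -0.15  1.17  1.76]
[572, -2, 150] True [-0.98  0.49  1.17  1.74 -0.47  1.23 -1.12]
[500, -12, 190] False [-0.56  0.07  0.52  1.85 -0.04  1.23  1.68]
[500, -12, 190] True [-1.15  0.11  1.17  1.87 -0.1   1.23 -1.38]
```

```bash
python3 - <<'E'
from h import *
yg=np.radians(-4.5);o=ori(yg)
robot.move_linear([500,-369,200],150,orientation=o)
print(robot.move_linear([500,-369,127],100,max_force=15),observe()["eef_pos"])
move_gripper(0.0,40);st=observe();print(st["finger_gap"]*87)
robot.move_linear([500,-369,320],150)
st=observe();print(st["finger_gap"]*87,st["contact_force"],st["clock"])
s=snap("wrist","w9.png")
print(spotter.place_of("wrist","pail_grip")[:3],proj(s,st["eef_pos"]+[0,0,19]))
yw=np.radians(8);x=np.array([np.cos(yw),np.sin(yw),0]);S=np.array([577,-1.0,140])
p=S-85*x;p[2]=320
robot.move_ptp(p,ori(yw))
p[2]=S[2]+36+33-19;robot.move_linear(p,120)
s=snap("wrist","w10.png");c=snap("scene","s10.png");st=observe();print(p,st["eef_pos"],st["clock"],st["finger_gap"]*87)
cv2.imwrite("pics/c10.png",np.hstack([s["img"][:,120:520],cv2.resize(c["img"][140:290,310:460],(400,400),interpolation=cv2.INTER_CUBIC)])[:,:,::-1])
print(spotter.place_of("scene","hook_seat"),proj(c,S),proj(c,st["eef_pos"]+[0,0,-14]))
E
```

```text
False [ 500.29707155 -369.35545766  127.69522798]
15.60566334294461
16.15202467916466 [-0.38086258 -0.65548657 -2.22712108] 24.275
[{'point': [339.8, 75.3], 'confidence': 0.97}, {'point': [321.2, 257.2], 'confidence': 0.89}] [327.9888096  258.59029777]
[492.82721416 -12.82971358 190.        ] [493.26407818 -12.79116407 190.67073946] 27.0417 15.721007337695774
[{'point': [358.7, 213.8], 'confidence': 0.76}] [360.99095037 215.3301317 ] [337.28596953 197.51903044]
```

View pics/c10.png

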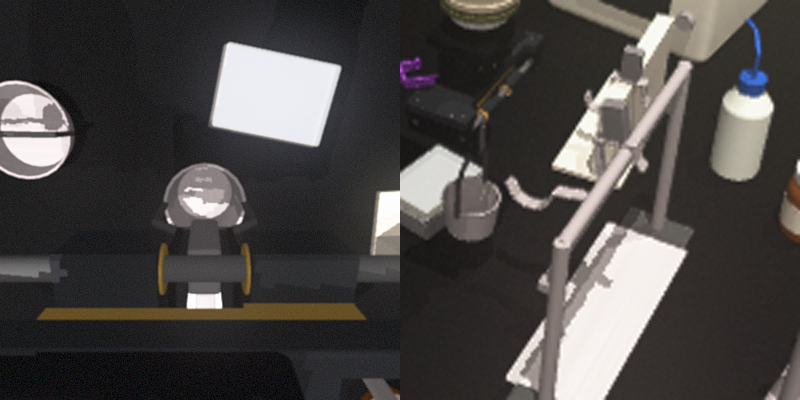

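```bash
python3 - <<'E'
from h import *
c=snap("scene");m=np.load("m.npy");yw=np.radians(8);x=np.array([np.cos(yw),np.sin(yw),0])
for a in(0,5,9,11,13):
  for dx in(0,):
    A=np.radians(a);top=m+[0,0,8]
    f=lambda u,w:top+x*(u*np.cos(A)-w*np.sin(A))+np.array([0,0,w*np.cos(A)+u*np.sin(A)])
    S=f(-120,-108.5);L=f(-148,-80.5);U=f(-120,-113.5);G=f(-6,30+23)
    print(a,S.round(1),L.round(1),[proj(c,k).round(1) for k in(S,L,U,G)])
E
```

```text
0 [555.9  -2.6 159.5] [528.2  -6.5 187.5] [array([355.4, 208.1]), array([347.7, 198.3]), array([355.3, 209.3]), array([395.5, 177.8])]
5 [565.7  -1.2 149.5] [535.7  -5.5 174.9] [array([358.1, 211.6]), array([349.7, 202.2]), array([358.1, 212.8]), array([393.9, 177.5])]
9 [574.2  -0.  142.1] [542.5  -4.5 165.3] [array([360.4, 214.3]), array([351.6, 205.2]), array([360.6, 215.6]), array([392.6, 177.3])]
11 [578.6   0.6 138.6] [546.1  -4.  160.7] [array([361.7, 215.6]), array([352.6, 206.8]), array([361.9, 216.9]), array([392. , 177.3])]
13 [583.1   1.2 135.3] [549.9  -3.5 156.3] [array([362.9, 216.9]), array([353.6, 208.2]), array([363.2, 218.2]), array([391.4, 177.3])]
```

```bash
python3 - <<'E'
from h import *
e=observe()["eef_pos"]
S=np.array([577,-0.7,139.]);off=np.array([.4,0,.6])
p=S-off;p[2]=190
print(robot.move_linear(p,60,max_force=6),observe()["eef_pos"],observe()["contact_force"],observe()["clock"])
c=snap("scene","s11.png")
print([(q,spotter.place_of("scene",q)[:3]) for q in("hook_grip","hook_seat","pail_grip")])
print("bbox",spotter.look_for("scene","hook_grip")[:3])
f0=observe()["contact_force"]
h=robot.move_linear([p[0],p[1],165],40,max_force=3)
print(h,observe()["eef_pos"],observe()["contact_force"]-f0)
if not h:
    h=robot.move_linear([p[0],p[1],150],15,max_force=1.6)
    st=observe();print(h,st["eef_pos"],st["contact_force"]-f0,st["wrist_torque"],st["clock"])
print("expected contact TCP z",S[2]+3+33-19)
E
```

```text
False [576.38757251  -0.76063049 190.09166077] [-0.29088378  0.00627124 -2.42286195] 28.7
[('hook_grip', [{'point': [388.5, 186.4], 'confidence': 0.71}, {'point': [302.3, 167.5], 'confidence': 0.69}]), ('hook_seat', [{'point': [356.7, 215.3], 'confidence': 0.64}, {'point': [344.3, 184.1], 'confidence': 0.49}]), ('pail_grip', [{'point': [259.2, 320.4], 'confidence': 0.91}, {'point': [233.6, 249.9], 'confidence': 0.86}, {'point': [362.5, 198.6], 'confidence': 0.69}])]
bbox [{'bbox': [347.6, 176.6, 405.5, 219.7], 'confidence': 0.8}, {'bbox': [348.5, 162.8, 419.4, 303.8], 'confidence': 0.38}]
False [576.71276475  -0.73609904 165.15588002] [ 2.50430997 -1.07694145 -0.06837413]
True [576.7863162   -0.61802932 155.07878943] [ 2.4536457  -1.67071346  4.90839978] [ 0.07304624 -0.3040683   0.00458162] 30.4
expected contact TCP z 156.0
```

```bash
python3 - <<'E'
from h import *
F=[]
for _ in range(6): robot.sleep(.05);F.append(observe()["contact_force"])
print(np.mean(F,0),np.std(F,0))
c=snap("scene","s12.png")
print([(q,spotter.place_of("scene",q)[:3]) for q in("hook_grip","hook_seat","pail_grip")])
print("bbox",spotter.look_for("scene","hook_grip")[:2],spotter.look_for("scene","pail_grip")[:4])
e=observe()["eef_pos"];print("pred grip px",proj(c,e+[0,0,19]))
E
```

```text
[2.47521291 0.10456894 4.87815286] [0.56964045 0.64627068 0.7577842 ]
[('hook_grip', [{'point': [386.8, 184.1], 'confidence': 0.74}, {'point': [303.8, 168.2], 'confidence': 0.52}]), ('hook_seat', [{'point': [343.0, 182.4], 'confidence': 0.71}, {'point': [357.8, 216.8], 'confidence': 0.63}]), ('pail_grip', [{'point': [261.7, 320.0], 'confidence': 0.85}, {'point': [232.9, 249.6], 'confidence': 0.84}, {'point': [360.8, 206.0], 'confidence': 0.75}])]
bbox [{'bbox': [299.2, 161.8, 343.7, 187.5], 'confidence': 0.85}, {'bbox': [351.9, 174.4, 404.2, 220.1], 'confidence': 0.83}] [{'bbox': [251.4, 311.9, 280.7, 364.0], 'confidence': 0.92}, {'bbox': [349.1, 207.4, 368.0, 247.0], 'confidence': 0.75}, {'bbox': [223.5, 242.8, 252.6, 290.8], 'confidence': 0.59}]
pred grip px [361.63263779 206.97354131]
```

```bash
python3 - <<'E'
from h import *
e=observe()["eef_pos"]
robot.move_linear([e[0]+2,e[1],e[2]+1.0],15)
print(observe()["contact_force"])
move_gripper(0.3);robot.sleep(.4);move_gripper(0.5);robot.sleep(.3)
c=snap("scene");print([r for r in spotter.place_of("scene","pail_grip")[:5]],proj(c,[577,-.7,175]),observe()["contact_force"])
robot.move_linear([e[0]+2,e[1],300],100,max_force=6)
e=observe()["eef_pos"];print(e)
yw=np.radians(8)
robot.move_linear([e[0]-110,e[1]-15,400],150);robot.sleep(.5)
for n in("scene","top","wrist"):
    s=snap(n,n+"13.png")
    for q in("pail_grip","hook_grip","hook_seat"): print(n,q,[(r["point"],r["confidence"]) for r in spotter.place_of(n,q)[:5]])
    print("pail bbox",[r["bbox"] for r in spotter.look_for(n,"pail_grip")])
    for nm,P in(("pail",[577,-.7,175]),("hookgrip",[663,12.5,296]),("seat",[578,0,139])): print(nm,proj(s,P).round(1))
print(observe()["clock"])
E
```

```text
[-0.93480563  0.4163536   0.28456293]
[{'point': [233.1, 251.0], 'confidence': 0.98}, {'point': [260.9, 319.8], 'confidence': 0.97}, {'point': [361.3, 205.2], 'confidence': 0.69}, {'point': [357.5, 217.9], 'confidence': 0.48}] [361.72939394 206.78344753] [ 0.10862928  0.0500728  -0.42591776]
[578.43875738  -0.61573487 299.37627463]
scene pail_grip [([233.2, 251.5], 0.8), ([260.6, 320.5], 0.6), ([363.1, 204.9], 0.57)]
scene hook_grip [([390.3, 185.7], 0.96), ([303.4, 165.4], 0.56)]
scene hook_seat [([359.5, 215.7], 0.79), ([343.9, 183.2], 0.6)]
pail bbox [[350.3, 201.0, 366.7, 247.2], [224.5, 239.9, 250.9, 289.8], [249.8, 314.2, 280.7, 363.5]]
pail [361.7 206.8]
hookgrip [392.6 184.2]
seat [361.4 215.5]
top pail_grip [([449.1, 160.6], 0.93), ([409.6, 228.9], 0.78)]
top hook_grip [([236.3, 290.6], 0.89)]
top hook_seat [([228.4, 240.0], 0.76)]
pail bbox [[427.5, 155.8, 457.6, 179.7], [393.0, 219.1, 418.9, 239.3]]
pail [303.5 159.6]
hookgrip [299.1 119.3]
seat [303.4 162.1]
wrist pail_grip [([322.1, 251.8], 0.73), ([89.1, 73.2], 0.73), ([15.2, 218.3], 0.66)]
wrist hook_grip []
wrist hook_seat [([323.1, 240.3], 0.83), ([476.6, 109.4], 0.81)]
pail bbox [[299.5, 206.3, 347.9, 251.2], [0.0, 178.6, 107.5, 231.4], [69.8, 61.5, 171.8, 106.8]]
pail [325.5 252.1]
hookgrip [326.7 368.8]
seat [325.7 242.9]
37.325
```

```bash
python3 - <<'E'
from h import *
robot.sleep(1.5)
s=snap("scene");w=snap("wrist")
for n in("scene","wrist"): print([(r["point"],r["confidence"]) for r in spotter.place_of(n,"pail_grip")])
print(spotter.place_of("scene","hook_grip")[:2],observe()["contact_force"],observe()["clock"])
workorder.close_job()
E
```

```text
[([260.8, 317.5], 0.98), ([233.9, 250.8], 0.85), ([362.8, 207.0], 0.76)]
[([90.1, 74.3], 0.71), ([322.3, 253.4], 0.65), ([16.3, 218.8], 0.55)]
[{'point': [389.1, 184.2], 'confidence': 0.7}, {'point': [303.0, 167.3], 'confidence': 0.56}] [0.07477095 0.15490116 0.52675213] 39.075
the job is handed in; nothing more can be done
```

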